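Light the marked spot under the needle with a sprung mirror lid

ROBOT

A 7-joint arm with a two-finger parallel gripper is mounted at the origin on a cart in front of the work surface, level with it; the furniture and walls round the work are solid. World frame = base frame: x ahead of the robot, y to its left, z up, the work surface at z = 0. Lengths are in m, angles in degrees, forces in N, time in s.
With the tool pointing down it reaches from about 0.35 to 0.9 m from the base axis. Payload 8.1 kg.
Tool frame: the origin (TCP) lies midway between the tips of the shut fingers; the grasp point (between the pads) lies 19 mm behind it; z points along the fingers, y is the line along which they close (so a half turn about z gives the same grasp; the last joint's range is limited). The gripper opens to 85 mm and grips with 20 to 120 N. Pads are 22 mm wide; open, the fingers measure 114 mm over their backs; the gripper's body (76 mm by 85 mm) begins 54 mm behind the grasp point. The pads swing forward as they close: fully open they stand 13 mm farther back than shut.
Start: joints at [-5.879, 24.895, 1.432, 90.138, -0.665, 64.973, -4.303], TCP at [0.625, -0, 0.231] pointing down, gripper open.
Joint ranges: [-149.89, 149.89], [-25.12, 119.58], [-72.63, 75.52], [4.76, 147.25], [-75.54, 255.54], [6.69, 114.76], [-157.13, 157.13]. Speed limits (degrees/s): [127.2, 127.2, 172.46, 172.46, 180, 180, 180].

INTERFACE

Orientations are given as [roll, pitch, yaw] about the fixed x, y, z axes, in that order (R = Rz(yaw) Ry(pitch) Rx(roll)).
In Python, from cell import readout, cams, ctrl, finder gives the robot as it stands.
- The arm moves only by the shell command python3 -m handwheel 'ROWS' [FORCE]. ROWS is JSON, a list of rows, each a list of 3 entries, a list of its own where there are three numbers: the shift along the tool's x, y, z scaled (see below), then the turn, a rotation vector about the tool's x, y, z scaled (see below), then the gripper command: -1 is shut, 1 is fully open, values between are in proportion. In form: [[[x, y, z], [rx, ry, rz], jaw], ...]. A call has 1 to 12 rows; each row shifts and turns the commanded pose from where the row before left it, along the tool's axes as they then stand; what a row does not reach is not made up. The controller multiplies each number of a shift by 0.25 m and each number of a turn by 180 degrees. A row lasts 1/8 s, in which the tool goes at most 62.5 mm and 10.7 degrees, less where a joint would pass 70% of its speed; a pose out of reach is approached as far as the arm can. A call with a number of a shift or a turn outside -1 to 1 is refused whole. A call with a gripper value outside its range is refused whole. The fingers move at their own pace and stop on an object; FORCE is the grip in N (left out, the last holds). Time passes only in rows, so rows that do not move let the fingers close. It gives the time, the measured TCP pose, the force, the opening and the grip force at its end, in the units of the state.
- readout.state(): the state, without advancing time (a new reading comes with each control period).
- cams.read_camera(name): name is "scene" or "side" or "wrist"; returns the picture (420x560x3 uint8, red, green, blue); there is no depth.
- cams.camera_info(name): a dict with "K" (3x3 intrinsics, pixels), "extrinsics" (4x4, takes a point from world to camera coordinates). Camera axes: x right, y up, looking along -z (the intrinsics and any distortion apply to the point x, -y, -z); pixel columns grow to the right and rows downward; lengths in m; the calibration is good to about 2 mm. A picture is of the moment at which its call begins: read the wrist's pose just before it. camera_info takes no time and is no camera call; for the wrist camera it gives the pose at the moment of the call.
- ctrl.close_job(): hands the job in; it is judged then, once.
Trained networks look in the newest picture that a camera, given by its name, has taken for a name from the list of things; names that differ only in an ending like _2 or _b are one class to them, and where a whole thing is asked for, a point or a joint stands for the part that bears it (a point fixed in the world has none). Each returns a list of dicts, best first, with "confidence" (0 to 1); they miss things now and then, are a little off and sometimes report something else, mostly with a low value. They report only what shows in the picture. A call takes as long as a camera call. They do not tell look-alikes from the thing itself.
- finder.look_for(camera, target): "point" ([x, y, z] in m, in the coordinates of the camera as it stood for that picture, good to about 4 mm: the middle of the surface that is visible of it).
- finder.outline_of(camera, target): "mask" (420x560 bool, what is visible of it).
The state is a dict: "clock": time; "q": joint angles; "qvel": joint speeds; "joint_efforts": joint torques, N m; "tool_pos": TCP position; "tcp_rot": TCP orientation; "wrist_force": force on the tool from outside, world axes, zero at the start; "torque": the same for the moment, N m; "width": finger opening in m; "gripper_force": force on a finger pad.
Only numpy, scipy, OpenCV 4.12 (cv2) and the standard library are available. Lean on these libraries where they do the work, as an engineer would, in place of code of your own. Each camera call takes 0.05 s, during which the arm holds its last target. There are 200 camera calls.

TASK

Slide the slide carrier flat along the bench, without lifting it, until its red dot lies right under the tip of the fixed needle, and let go of it there. Then take the red bar of the lamp box's sprung lid, raise the lid clearly past its balance point (46 degrees open) but do not let it swing up to its stop, and ease it back to about 10 degrees below the balance point (beside the green part of the scale), where its mirror lights the dot. Finish while still holding the lid steady there with the fingers, and leave the carrier and the other small things on the bench where they stand.

Things in the scene. Friction and masses are not known exactly. Their poses are not given: they have to be found in the camera images.
- station: White lamp box, 140 x 160 x 80 mm, open on top under its lid, and to its right a needle post on a foot, one unit fixed to the bench; place and yaw (up to 7 degrees) differ each time. Origin: centre of the box's underside; x away from the robot, y left, z up. Hinge line of the lid: along x at y = +80, z = 88 mm. Needle at x = -70, y = -210 mm.
- needle_post (a point): Top of the needle post's collar, 107 mm above the bench, 110 mm behind the needle; post 14 mm thick, collar 22 mm. A 10 mm rod runs level from it toward the robot, 95 mm up, and ends over the needle in an 18 mm thick chuck, from which the needle hangs.
- scale_mark (a point): Red mark on the thin fixed scale rod beside the lid's near edge; the rod, 6 mm thick, is an arc of 130 mm radius about the hinge line, 6 mm in front of the box's near face. The red mark shows the balance point, 46 degrees of opening; a thicker green part shows 30 to 41.5 degrees.
- needle_tip (a point): Tip of the fixed needle, pointing straight down, 19 mm above the bench.
- lid (a joint): Opening in rad of the white sprung lid (138 x 156 x 7 mm, mirror below): 0 shut and level, grows as its right edge rises, stop at 1.35. Balance point 0.80 rad, always: below it the lid falls shut, above it it rises to the stop by itself; under 2 N at the bar. Clearly past is 0.86 or more; keep under 1.2; hold at about 0.625 (0.525 to 0.725).
- lid_hinge (a point): Middle of the lid's hinge line, along the left edge of the box, 88 mm above the bench; the line is parallel to the station's x axis.
- lid_bar (a point): Middle of the round red bar on the lid's right edge: 12 mm thick, parallel to the hinge line and 200 mm from it, level with it when shut (88 mm up), 88 mm clear between its stalks, 34 mm free between bar and lid. Pinch it from above; it can turn between the fingers as it moves on its circle about the hinge line, up and to the left. Axes: the lid's.
- carrier: Loose slide carrier, about 0.15 kg: grey plate 131 x 44 x 8 mm, a glass slide on it (top at 12 mm), an upright blue grip lug 26 mm along x, 12 mm along y, top 49 mm up. Origin: underside, below the lug's middle; x along the plate from lug to slide; plate from x = -25 to +106 mm. The slide passes under the needle with 6 mm to spare, the lug does not.
- dot (a point): Centre of the red dot (12 mm across) on the slide, on the carrier's x axis 70 mm from the lug's middle, 12.6 mm above the bench.
- oil_bottle: Brown dropper bottle, 30 x 30 x 68 mm, origin at its underside; stays where it is.
- objective_case: Screw-top case, cream below and black above, 36 mm round, 59 mm tall, origin at its underside; stays where it is.
- coverslips: White carton, 35 x 63 x 18 mm, origin at its underside; stays where it is.
- blue_filter: Blue glass disc in a black ring, 33 mm round, 9 mm tall, origin at its underside; stays where it is.
Mind the look-alikes: they are no part of the job. There is more than one size of the carrier; the one meant has the size given above.

How it is judged (in metres and radians):
On the way, in this order (a step that is already met when the one before it is completed fails the run):
1. the carrier's red dot lies under the needle tip and the carrier is let go of (horizontal distance between dot and needle_tip below 0.007 m and angle between carrier's own z axis and vertical below 0.05 rad and height (world z) of carrier below 0.003 m and contact force between the arm and carrier below 0.05 N), for 0.2 s.
2. the lid is raised past its balance point (value of joint lid above 0.86 rad), for 0.1 s.
3. the lid is back just below its balance point, held by the fingers (value of joint lid between 0.525 and 0.725 rad and contact force between the fingers and lid above 0.2 N), for 0.3 s.
At the end, for the whole second after the job is handed in: The lid stands still between 0.525 and 0.725 rad open, with the fingers touching it and carrying it; the carrier lies flat on the bench, untouched, with its dot within 7 mm of the needle tip seen from above (all of step 1 and all of step 3 and velocity of joint lid between -0.15 and 0.15 rad/s); the arm keeps its last pose, push and grip.
It fails at once if the lid swings up toward its stop (over 1.2 rad) (value of joint lid above 1.2 rad).
It fails at once if the carrier is lifted more than 12 mm off the bench (height (world z) of carrier above 0.012 m).
It fails at once if a bystander is moved by more than 20 mm (distance of any of oil_bottle, objective_case, coverslips, blue_filter from where it was at the start of the episode above 0.02 m).
It also fails if it takes over 61 s, if anything falls off the work surface, if the arm or the gripper's body presses on something with over 40 N, if the wrist force passes 120 N, or if a joint passes its speed limit or range.

## Working session

There is one attempt and no reset: what is moved stays moved. The work goes in short steps, Python scripts to look and compute and a shell command to move; the robot and the scene stay as the last step left them, time stands still between calls to the robot, and variables do not carry over. Pictures are saved under pics/ and viewed, at most 10 in all, crops included, and the job is handed in when it is done.

```bash
ls; mkdir -p pics; cat > h.py <<'E'
import numpy as np, cv2
from cell import readout, cams, ctrl, finder
def shot(c,name=None,scale=1):
    info=cams.camera_info(c); im=cams.read_camera(c)
    if name: cv2.imwrite('pics/'+name,cv2.cvtColor(im,cv2.COLOR_RGB2BGR))
    return im,np.array(info['K']),np.array(info['extrinsics'])
def toworld(E,p): return np.linalg.inv(E)@np.append(p,1)
def ray(K,E,u,v,z):
    Ei=np.linalg.inv(E); d=np.linalg.inv(K)@[u,v,1]; d=Ei[:3,:3]@[d[0],-d[1],-d[2]]; o=Ei[:3,3]
    return o+d*(z-o[2])/d[2]
def proj(K,E,p):
    c=(E@np.append(p,1))[:3]; q=K@[c[0],-c[1],-c[2]]; return q[:2]/q[2]
E
python3 - <<'E'
from h import *
np.set_printoptions(precision=3,suppress=True)
s=readout.state(); print(s)
for c in ['scene','side','wrist']:
    im,K,E=shot(c,c+'0.png'); print(c,np.linalg.inv(E)[:3,3],K[0,0],cams.camera_info(c).keys())
    for t in ['carrier','dot','needle_tip','needle_post','lid_bar','scale_mark','lid_hinge','oil_bottle','objective_case','coverslips','blue_filter']:
        for r in finder.look_for(c,t):
            print(' ',t,round(r['confidence'],2),toworld(E,r['point'])[:3],proj(K,E,toworld(E,r['point'])[:3]).round())
E
cd pics; python3 -c "
import cv2,numpy as np
a=cv2.imread('scene0.png');b=cv2.imread('side0.png')
"
```

```text
pics
{'clock': 0.0, 'q': array([-5.877, 24.934,  1.431, 90.19 , -0.664, 64.972, -4.302]), 'qvel': array([ 0.017, -0.084, -0.114, -0.147,  0.128, -0.098, -0.056]), 'joint_efforts': array([  0.   , -67.046,   1.025, -31.62 ,   0.016,   0.013,  -0.   ]), 'tool_pos': array([ 0.625, -0.   ,  0.231]), 'tcp_rot': array([-179.913,    0.009,   89.995]), 'wrist_force': array([ 0.427, -0.532, -0.107]), 'torque': array([-0.01 , -0.032, -0.03 ]), 'gripper_force': 0.0, 'width': 0.08536085360725519}
scene [-0.673 -0.507  1.062] 537.2016410151124 dict_keys(['K', 'extrinsics'])
  carrier 0.87 [0.43  0.111 0.008] [283. 258.]
  carrier 0.54 [0.475 0.601 0.007] [165. 209.]
  dot 0.68 [0.472 0.602 0.003] [165. 210.]
  dot 0.62 [0.429 0.106 0.008] [284. 259.]
  needle_tip 0.68 [0.648 0.136 0.077] [308. 202.]
  needle_post 0.85 [0.649 0.139 0.077] [307. 202.]
  lid_bar 0.61 [0.669 0.164 0.092] [303. 193.]
  scale_mark 0.93 [0.648 0.135 0.071] [308. 204.]
  lid_hinge 0.58 [0.65  0.134 0.07 ] [309. 204.]
  objective_case 0.75 [0.665 0.164 0.087] [303. 195.]
  objective_case 0.67 [ 0.409 -0.226  0.042] [387. 
[... 599 characters left out ...]
0.325 0.043] [294. 272.]
  objective_case 0.69 [ 0.42  -0.206  0.047] [356. 169.]
  coverslips 0.66 [ 0.338 -0.258  0.021] [380. 174.]
  blue_filter 0.62 [ 0.386 -0.076  0.012] [348. 200.]
wrist [0.625 0.072 0.375] 355.83403732447965 dict_keys(['K', 'extrinsics'])
  carrier 0.67 [0.432 0.112 0.017] [80. 54.]
  dot 0.97 [0.434 0.114 0.016] [82. 52.]
  needle_tip 0.76 [0.687 0.088 0.095] [371.  77.]
  needle_post 0.96 [0.682 0.093 0.094] [364.  69.]
  lid_bar 0.6 [0.656 0.113 0.091] [330.  41.]
  scale_mark 0.76 [0.68  0.096 0.089] [360.  66.]
  lid_hinge 0.72 [0.681 0.093 0.092] [363.  70.]
  oil_bottle 0.27 [0.682 0.095 0.092] [363.  67.]
  blue_filter 0.89 [ 0.391 -0.082  0.011] [ 75. 245.]
```

```bash
cd pics; python3 -c "
import cv2,numpy as np
a=cv2.imread('scene0.png')[120:370,100:460]
cv2.imwrite('sceneB.png',cv2.resize(a,(800,556),interpolation=cv2.INTER_CUBIC))"
```

```text
(no output)
```

View pics/sceneB.png

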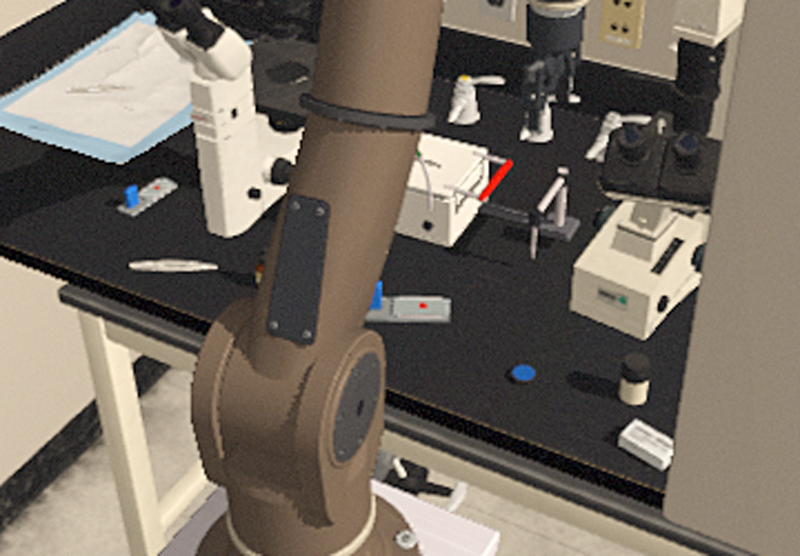

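View pics/wrist0.png

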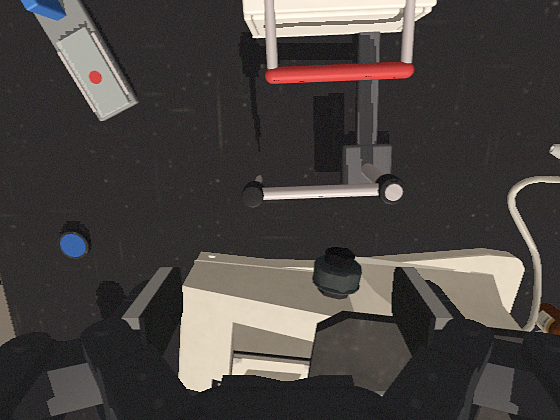

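View pics/side0.png

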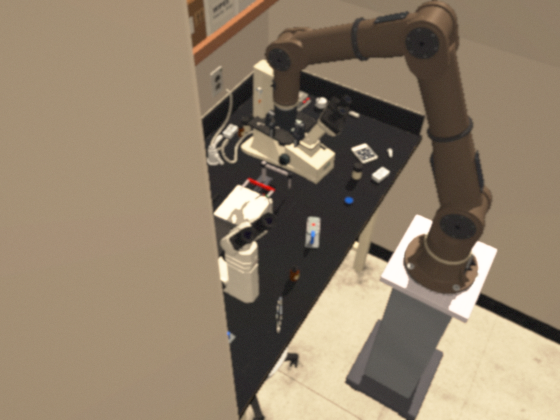

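The scene shows two carriers: A near the arm, with its red dot at wrist (95,77) and scene (284,259), and B far left, at scene (165,210). The wrist view also shows the bar from (270,75) to (410,70), the chuck at (253,193) and the collar at (391,190). The sizes should tell A and B apart.

```bash
python3 - <<'E'
from h import *
from scipy.optimize import least_squares
np.set_printoptions(precision=4,suppress=True)
inf=cams.camera_info('wrist');K,E=np.array(inf['K']),np.array(inf['extrinsics'])
for n,u,v,z in [('barL',270,76,.088),('barR',409,70,.088),('chuck',253,193,.095),('collar',391,190,.107),('tip?',258,178,.019),('dot',95,77,.0126),('c1',136,102,.008),('c2',100,121,.008)]:
    print(n,ray(K,E,u,v,z))
for c in ['scene','side']:
    im=cams.read_camera(c); i=cams.camera_info(c);K,E=np.array(i['K']),np.array(i['extrinsics'])
    hsv=cv2.cvtColor(im,cv2.COLOR_RGB2HSV)
    red=((hsv[...,0]<8)|(hsv[...,0]>172))&(hsv[...,1]>120)&(hsv[...,2]>90)
    blu=(abs(hsv[...,0].astype(int)-107)<12)&(hsv[...,1]>150)&(hsv[...,2]>80)
    for nm,m,z in [('red',red,.0126),('blue',blu,.03)]:
        n,l,st,ce=cv2.connectedComponentsWithStats(m.astype(np.uint8))
        for k in range(1,n):
            if st[k,4]>5: print(c,nm,st[k],ce[k],ray(K,E,*ce[k],z))
    for r in finder.outline_of(c,'carrier'):
        m=r['mask']; cn=max(cv2.findContours(m.astype(np.uint8),0,2)[0],key=cv2.contourArea)
        w=np.array([ray(K,E,*p[0],.008)[:2] for p in cn]).astype(np.float32)
        print(c,r['confidence'],cv2.minAreaRect(w))
s=cv2.imread('pics/scene0.png')
a=cv2.resize(s[180:240,140:200],(400,400),interpolation=2);b=cv2.resize(s[225:285,245:305],(400,400),interpolation=2)
cv2.imwrite('pics/cmp.png',np.hstack([a,b]))
E
```

```text
barL [0.6122 0.089  0.088 ]
barR [0.7171 0.0932 0.088 ]
chuck [ 0.5975 -0.0007  0.095 ]
collar [0.7056 0.0047 0.107 ]
tip? [ 0.5956 -0.0046  0.019 ]
dot [0.4413 0.0927 0.0126]
c1 [0.4759 0.0697 0.008 ]
c2 [0.4375 0.0514 0.008 ]
scene red [315 191  16  19  89] [323.0674 199.9551] [0.7725 0.1371 0.0126]
scene red [289 256   3   3   8] [289.875 257.125] [0.4404 0.092  0.0126]
scene blue [156 203   6  10  51] [158.7451 207.3333] [0.4453 0.6012 0.03  ]
scene blue [267 246   5  13  38] [269.4737 252.8684] [0.4106 0.1461 0.03  ]
scene blue [331 284  10   7  54] [335.2778 287.1667] [ 0.3661 -0.0917  0.03  ]
scene 0.68 ((0.43000105023384094, 0.10466890782117844), (0.06748977303504944, 0.11065755784511566), 16.976064682006836)
scene 0.61 ((0.477601021528244, 0.6057403683662415), (0.06126461178064346, 0.10446310043334961), 80.18205261230469)
scene 0.27 ((0.4462420344352722, -0.21428769826889038), (0.09427563101053238, 0.03719475865364075), 16.857555389404297)
side red [303  97   7   6  21] [306.0476  99.5238] [ 0.8127 -0.5135  0.0126]
side red [247 177  28  15 133] [260.5414 184.4135] [0.7022 0.0312 0.0126]
side blue [345 197   8   7  44] [348.5 200. ] [ 0.3793 -0.0615  0.03  ]
side blue [312 233   2   6   9] [312.3333 235.    ] [0.4126 0.1508 0.03  ]
side 0.72 ((0.42932072281837463, 0.12349027395248413), (0.04217248037457466, 0.13587604463100433), 26.97574806213379)
side 0.7 ((0.7002650499343872, 0.15084528923034668), (0.14482098817825317, 0.17303220927715302), 1.4172773361206055)
side 0.65 ((0.6920790076255798, 0.07761814445257187), (0.17013205587863922, 0.3322303891181946), 1.1713238954544067)
```

View pics/cmp.png

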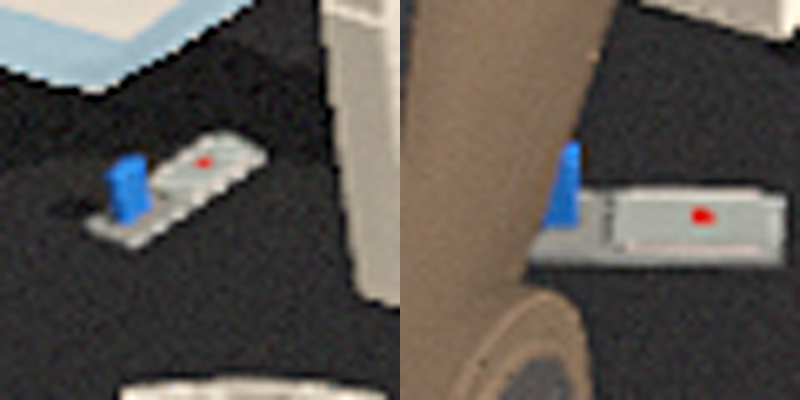

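The left crop is B: about 104 mm long and narrow. The right crop is A: its side outline measures 136 x 42 mm and its lug-to-dot distance is about 70 mm, so A fits 131 x 44 and is the one meant. A lies at yaw ≈ -64°, with its lug near (0.411, 0.153). The station yaw is ≈ 2.6° and the needle is near (0.597, -0.001).

```bash
python3 -m handwheel '[[[0.12,-0.171,0.07],[0,0,0],0.2],[[0.12,-0.171,0.07],[0,0,0],0.2],[[0.12,-0.171,0.07],[0,0,0],0.2],[[0.12,-0.171,0.07],[0,0,0],0.2],[[0.12,-0.171,0.07],[0,0,0],0.2],[[0,0,0],[0,0,-0.048],0.2],[[0,0,0],[0,0,-0.048],0.2],[[0,0,0],[0,0,-0.048],0.2],[[0,0,0],[0,0,0],0.2]]' 30
cat >> h.py <<'E'
from scipy.spatial.transform import Rotation as Ro
def plan(target,yaw):
    "shift in row units (tool axes now) and turn in row units"
    s=readout.state(); R=Ro.from_euler('xyz',s['tcp_rot'],degrees=True)
    T=Ro.from_euler('xyz',[180,0,yaw],degrees=True)
    print('tcp',s['tool_pos'],s['tcp_rot'],'t',s['clock'],'w',s['width'],s['gripper_force'],s['wrist_force'])
    print('shift',R.inv().apply(np.array(target)-s['tool_pos'])/.25,'turn',(R.inv()*T).as_rotvec(degrees=True)/180)
E
python3 - <<'E'
from h import *
np.set_printoptions(precision=4,suppress=True)
plan([.411,.1535,.02],116)
im,K,E=shot('wrist','w1.png')
hsv=cv2.cvtColor(im,cv2.COLOR_RGB2HSV)
red=((hsv[...,0]<8)|(hsv[...,0]>172))&(hsv[...,1]>120)&(hsv[...,2]>90)
blu=(abs(hsv[...,0].astype(int)-107)<12)&(hsv[...,1]>150)&(hsv[...,2]>80)
for nm,m,z in [('red',red,.0126),('blue',blu,.049)]:
    n,l,st,ce=cv2.connectedComponentsWithStats(m.astype(np.uint8))
    for k in range(1,n):
        if st[k,4]>30: print(nm,st[k],ce[k],ray(K,E,*ce[k],z))
E
```

```text
clock: 3.12
tool_pos: [0.4114, 0.15, 0.1439]
tcp_rot: [180.0, -0.0, 115.9]
wrist_force: [-0.6, 0.4, -0.2]
width: 0.0513
gripper_force: 0.0
tcp [0.4114 0.15   0.1439] [179.9804  -0.0038 115.853 ] t 3.125 w 0.05129755832503416 0.0 [-0.6119  0.4041 -0.1891]
shift [0.0134 0.0045 0.4958] turn [ 0.0001 -0.     -0.0008]
red [284 262  13  13 136] [289.9779 267.7206] [0.4415 0.0926 0.0126]
blue [284 171  16  46 330] [292.0455 187.7364] [0.408  0.1638 0.049 ]
blue [146 382  13  21 184] [152.75   391.6413] [ 0.3804 -0.0424  0.049 ]
```

View pics/w1.png

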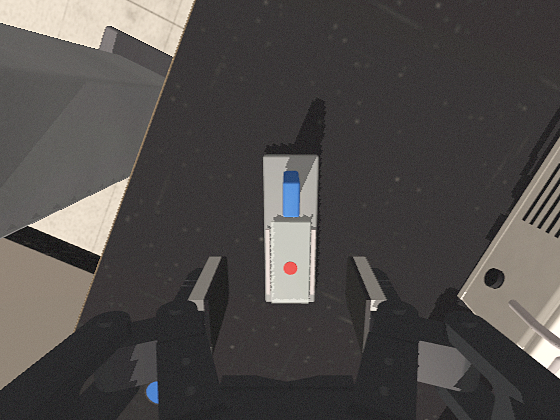

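The view shows carrier A squarely between the fingers: lug at (292,195), dot at (290,268), plate ends at rows 155 and 302.

```bash
python3 - <<'E'
from h import *
np.set_printoptions(precision=4,suppress=True)
i=cams.camera_info('wrist');K,E=np.array(i['K']),np.array(i['extrinsics'])
a=ray(K,E,291,155.5,.008);b=ray(K,E,290,302,.008);d=ray(K,E,290,267.7,.0126)
u=(b-a)/np.linalg.norm(b-a); yaw=np.degrees(np.arctan2(u[1],u[0]))
print(a,b,np.linalg.norm(b-a),yaw, 'lug from dot',d-.07*u,'from end',a+.025*u,'width',np.linalg.norm(ray(K,E,264,180,.008)-ray(K,E,318,180,.008)))
L=d-.07*u; L[2]=.02; plan(L,yaw+180)
E
```

```text
[0.4008 0.1781 0.008 ] [0.457  0.0602 0.008 ] 0.13067181248949047 -64.49751991833809 lug from dot [0.4112 0.1557 0.0126] from end [0.4115 0.1555 0.008 ] width 0.04328055408282364
tcp [0.4114 0.1499 0.1439] [179.9819  -0.0036 115.7092] t 3.175 w 0.05107162787347836 0.0 [ 0.0561 -0.1226  0.0035]
shift [0.021  0.0088 0.4957] turn [ 0.0001 -0.      0.0011]
```

```bash
python3 -m handwheel '[[[0.021,0.009,0.16],[0,0,0.001],0.2],[[0,0,0.16],[0,0,0],0.2],[[0,0,0.12],[0,0,0],0.2],[[0,0,0.05],[0,0,0],0.2],[[0,0,0],[0,0,0],0.2],[[0,0,0],[0,0,0],-1],[[0,0,0],[0,0,0],-1],[[0,0,0],[0,0,0],-1],[[0,0,0],[0,0,0],-1],[[0,0,0],[0,0,0],-1],[[0,0,0],[0,0,0],-1]]' 30
python3 - <<'E'
from h import *
np.set_printoptions(precision=4,suppress=True)
n=np.array([.597,-.001]); y=np.radians(2.6)
L=n-.07*np.array([np.cos(y),np.sin(y)]); print(L); plan([*L,.02],182.6)
E
```

```text
clock: 4.55
tool_pos: [0.4118, 0.156, 0.0223]
tcp_rot: [179.9, 0.0, 115.7]
wrist_force: [0.3, -1.0, 7.7]
width: 0.0112
gripper_force: 34.0
[ 0.5271 -0.0042]
tcp [0.4118 0.156  0.0223] [179.8871   0.0074 115.7109] t 4.55 w 0.011182831298104217 34.04776632785797 [ 0.3401 -1.0103  7.6517]
shift [-0.7772  0.1375  0.0094] turn [ 0.0005  0.0004 -0.3716]
```

```bash
python3 -m handwheel '[[[0,0,-0.003],[0,0,-0.03],-1],[[0,0,0],[0,0,-0.05],-1],[[0,0,0],[0,0,-0.053],-1],[[0,0,0],[0,0,-0.053],-1],[[0,0,0],[0,0,-0.053],-1],[[0,0,0],[0,0,-0.053],-1],[[0,0,0],[0,0,-0.05],-1],[[0,0,0],[0,0,-0.03],-1],[[0,0,0],[0,0,0],-1]]' 30
python3 - <<'E'
from h import *
np.set_printoptions(precision=4,suppress=True)
plan([.477,-.006,.0215],182.6)
E
```

```text
clock: 5.68
tool_pos: [0.4112, 0.1555, 0.0223]
tcp_rot: [180.0, 0.0, -177.4]
wrist_force: [0.1, 0.1, -0.4]
width: 0.0114
gripper_force: 32.8
tcp [0.4112 0.1555 0.0223] [ 179.995     0.0208 -177.3728] t 5.675 w 0.011359622459664698 32.76542901992798 [ 0.1094  0.1026 -0.3755]
shift [-0.2334 -0.6574  0.0032] turn [0.     0.0001 0.0002]
```

```bash
python3 -m handwheel '[[[-0.03,-0.09,0],[0,0,0],-1],[[-0.047,-0.13,0],[0,0,0],-1],[[-0.047,-0.13,0],[0,0,0],-1],[[-0.047,-0.13,0],[0,0,0],-1],[[-0.037,-0.11,0],[0,0,0],-1],[[-0.025,-0.067,0],[0,0,0],-1],[[0,0,0],[0,0,0],-1],[[0,0,0],[0,0,0],-1]]' 30
python3 - <<'E'
from h import *
np.set_printoptions(precision=4,suppress=True)
plan([.527,-.0042,.0223],182.6)
im,K,E=shot('wrist','w2.png')
print('cam',np.linalg.inv(E)[:3,3])
for t in ['needle_tip','dot','needle_post','lid_bar']:
    for r in finder.look_for('wrist',t):
        p=toworld(E,r['point'])[:3]; print(' ',t,round(r['confidence'],2),p,proj(K,E,p).round())
E
```

```text
clock: 6.68
tool_pos: [0.4769, -0.005, 0.0223]
tcp_rot: [180.0, 0.0, -177.3]
wrist_force: [0.6, -0.7, 1.7]
width: 0.0113
gripper_force: 33.2
tcp [ 0.4769 -0.005   0.0223] [ 179.9945    0.0245 -177.3367] t 6.675 w 0.01132099413458118 33.153369426727295 [ 0.5795 -0.7083  1.7061]
shift [-0.2005 -0.0063 -0.    ] turn [0.     0.0001 0.0004]
cam [ 0.4038 -0.0095  0.1656]
  dot 0.77 [ 0.4655 -0.0064  0.0191] [288. 245.]
```

View pics/w2.png

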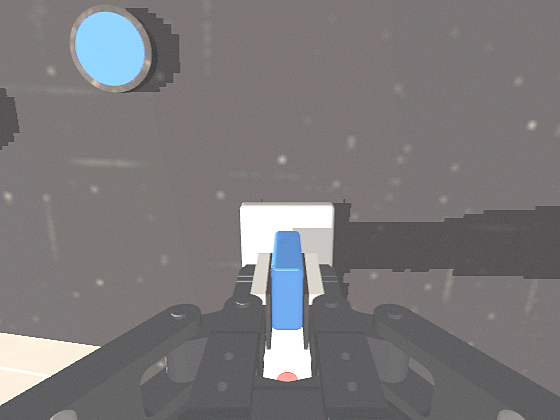

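The lug is held straight in the fingers at (287,280) and the dot is just visible at (288,378). The needle is out of view from here. I'll slide on to the nominal place and check against the scene camera and the first wrist picture.

```bash
python3 -m handwheel '[[[-0.05,-0.001,0],[0,0,0],-1],[[-0.05,-0.002,0],[0,0,0],-1],[[-0.05,-0.002,0],[0,0,0],-1],[[-0.05,-0.001,0],[0,0,0],-1],[[0,0,0],[0,0,0],-1],[[0,0,0],[0,0,0],-1]]' 30
python3 - <<'E'
from h import *
np.set_printoptions(precision=4,suppress=True)
plan([.527,-.0042,.0223],182.6)
im,K,E=shot('scene','s2.png')
for z in (.019,.0126): print(z,proj(K,E,[.597,-.001,z]))
print('chuck',proj(K,E,[.597,-.001,.095]))
hsv=cv2.cvtColor(im,cv2.COLOR_RGB2HSV)
red=((hsv[...,0]<8)|(hsv[...,0]>172))&(hsv[...,1]>120)&(hsv[...,2]>90)
n,l,st,ce=cv2.connectedComponentsWithStats(red.astype(np.uint8))
for k in range(1,n):
    if st[k,4]>3: print(st[k],ce[k],ray(K,E,*ce[k],.0126))
w=cv2.imread('pics/wrist0.png'); s=cv2.imread('pics/s2.png')
u,v=map(int,proj(K,E,[.597,-.001,.019])); print('crop origin',u-25,v-40)
cv2.imwrite('pics/c2.png',np.hstack([cv2.resize(w[150:210,230:290],(400,400),interpolation=2),cv2.resize(s[v-40:v+10,u-25:u+25],(400,400),interpolation=2)]))
E
```

```text
clock: 7.68
tool_pos: [0.5272, -0.0041, 0.0221]
tcp_rot: [180.0, 0.0, -177.3]
wrist_force: [0.7, 1.5, 1.8]
width: 0.0114
gripper_force: 33.5
tcp [ 0.5272 -0.0041  0.0221] [ 179.9662    0.0424 -177.2696] t 7.675 w 0.011446532079690002 33.52436006069183 [0.7114 1.4629 1.8329]
shift [ 0.0008 -0.0004 -0.0006] turn [0.0002 0.0002 0.0007]
0.019 [338.86   236.4998]
0.0126 [338.7618 238.0936]
chuck [340.0587 217.043 ]
[315 201   7   9  31] [318.5806 205.4516] [0.7339 0.1361 0.0126]
crop origin 313 196
```

View pics/c2.png

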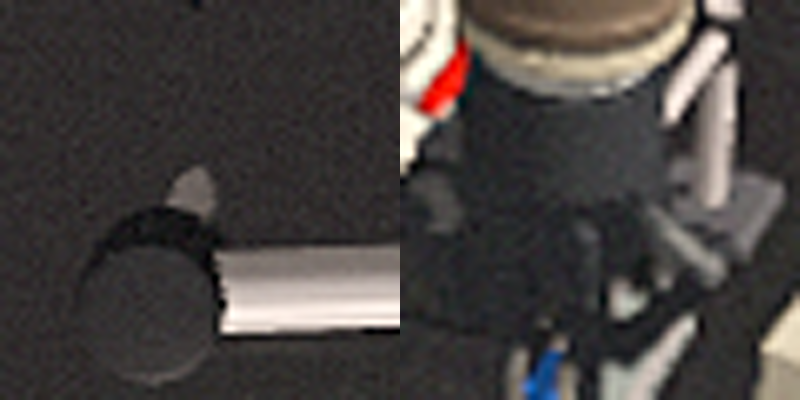

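In the left crop (first wrist picture) the needle tip is at wrist pixel ≈ (259.5,175), i.e. (0.597, -0.0016). That agrees with the estimate from chuck, collar and bar. The scene view on the right is blocked by the wrist, so I'll release, rise and verify.

```bash
python3 -m handwheel '[[[0,0,0],[0,0,0],-0.2],[[0,0,0],[0,0,0],-0.2],[[0,0,0],[0,0,0],-0.2],[[0,0,0],[0,0,0],-0.2],[[0,0,-0.08],[0,0,0],-0.2],[[0,0,-0.2],[0,0,0],-0.2],[[0,0,-0.24],[0,0,0],-0.2],[[0,0,-0.24],[0,0,0],-0.2],[[0,0,-0.1],[0,0,0],-0.2],[[0.15,0,0],[0,0,0],-0.2],[[0.15,0,0],[0,0,0],-0.2],[[0,0,0],[0,0,0],-0.2]]' 30
python3 - <<'E'
from h import *
np.set_printoptions(precision=4,suppress=True)
plan([.6647,.0911,.16],182.6)
im,K,E=shot('scene','s3.png')
print(proj(K,E,[.597,-.0015,.019]))
im2,K2,E2=shot('side','d3.png')
for im,K,E,n in [(im,K,E,'scene'),(im2,K2,E2,'side')]:
  hsv=cv2.cvtColor(im,cv2.COLOR_RGB2HSV)
  red=((hsv[...,0]<8)|(hsv[...,0]>172))&(hsv[...,1]>120)&(hsv[...,2]>90)
  k_,l,st,ce=cv2.connectedComponentsWithStats(red.astype(np.uint8))
  for k in range(1,k_):
    if st[k,4]>2: print(n,st[k],ce[k],ray(K,E,*ce[k],.0126))
a=cv2.imread('pics/s3.png');b=cv2.imread('pics/d3.png')
u,v=map(int,proj(K2,E2,[.597,-.0015,.019]));print('side',proj(K2,E2,[.597,-.0015,.019]))
cv2.imwrite('pics/c3.png',np.hstack([cv2.resize(a[190:260,300:370],(400,400),interpolation=2),cv2.resize(b[v-40:v+30,u-40:u+30],(400,400),interpolation=2)])); print(u-40,v-40)
E
```

```text
clock: 9.22
tool_pos: [0.4497, -0.0087, 0.2371]
tcp_rot: [-179.9, -0.1, -177.3]
wrist_force: [0.7, -1.1, -1.1]
width: 0.0339
gripper_force: 0.0
tcp [ 0.4497 -0.0087  0.2371] [-179.9041   -0.0557 -177.311 ] t 9.225 w 0.033932401024732856 0.0 [ 0.6687 -1.0907 -1.1177]
shift [-0.8781  0.3589  0.3071] turn [-0.0005 -0.0003  0.0005]
[339.0041 236.5448]
scene [315 191  15  20  87] [322.5862 200.4598] [0.7688 0.1372 0.0126]
scene [338 238   3   2   6] [339.  238.5] [ 0.5954 -0.0025  0.0126]
side [303  97   7   6  18] [305.8333  99.7222] [ 0.8128 -0.5118  0.0126]
side [291 101   5   7  26] [293.0385 103.5769] [ 0.8468 -0.4573  0.0126]
side [247 178  28  14 132] [260.697 184.5  ] [0.7014 0.0313 0.0126]
side [289 190   2   2   3] [289.3333 190.3333] [ 0.5945 -0.001   0.0126]
side [263 193   2   2   4] [263.5 193.5] [0.6676 0.0644 0.0126]
side [288.884  188.8273]
248 148
```

View pics/c3.png

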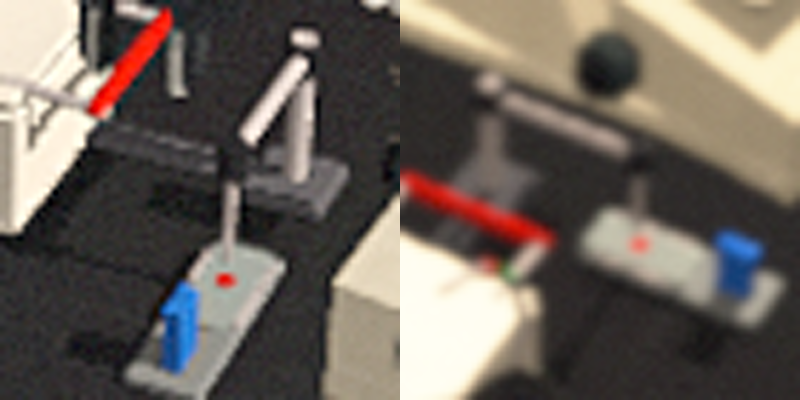

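The dot sits right below the needle in both views: scene crop needle at column 229 and dot at 226, side crop both at column 640. The two views are nearly perpendicular, so the dot is within about 2 mm. Next is the bar.

```bash
python3 -m handwheel '[[[-0.175,0.072,0],[0,0,0],-0.2],[[-0.175,0.072,0],[0,0,0],-0.2],[[-0.175,0.072,0],[0,0,0],-0.2],[[-0.175,0.072,0],[0,0,0],-0.2],[[-0.175,0.072,0],[0,0,0],-0.2],[[0,0,0],[0,0,0],-0.2],[[0,0,0],[0,0,0],-0.2]]' 30
python3 - <<'E'
from h import *
np.set_printoptions(precision=4,suppress=True)
im,K,E=shot('wrist')
hsv=cv2.cvtColor(im,cv2.COLOR_RGB2HSV)
red=((hsv[...,0]<8)|(hsv[...,0]>172))&(hsv[...,1]>120)&(hsv[...,2]>70)
k_,l,st,ce=cv2.connectedComponentsWithStats(red.astype(np.uint8))
for k in range(1,k_):
    if st[k,4]>20:
        v,u=np.nonzero(l==k); print(st[k],ce[k],ray(K,E,*ce[k],.088))
        for sel in (v<v.min()+4,v>v.max()-4): print('  end',u[sel].mean(),v[sel].mean(),ray(K,E,u[sel].mean(),v[sel].mean(),.088))
plan([.664,.0913,.069],182.6)
E
```

```text
clock: 10.2
tool_pos: [0.6664, 0.092, 0.2361]
tcp_rot: [180.0, -0.1, -177.3]
wrist_force: [0.1, -1.1, -0.7]
width: 0.0342
gripper_force: 0.0
[484  81  27  21 477] [496.6918  91.0734] [0.5789 0.2502 0.088 ]
  end 499.05194805194805 82.71428571428571 [0.5727 0.2507 0.088 ]
  end 495.95061728395063 99.29629629629629 [0.585  0.2509 0.088 ]
[191  92  11  13  97] [196.6186  97.4536] [0.5946 0.0165 0.088 ]
  end 195.8125 93.84375 [0.592  0.0159 0.088 ]
  end 197.13636363636363 102.27272727272727 [0.5983 0.0168 0.088 ]
[ 281  120   15  131 1840] [287.7359 184.0685] [0.6607 0.0911 0.088 ]
  end 288.5 121.84210526315789 [0.6099 0.0893 0.088 ]
  end 287.3333333333333 248.15151515151516 [0.7188 0.0935 0.088 ]
tcp [0.6661 0.0916 0.2366] [-179.9854   -0.0414 -177.3183] t 10.25 w 0.033989070967617184 0.0 [ 0.6637 -0.1611  0.2256]
shift [ 0.008  -0.0006  0.6705] turn [-0.0001 -0.0002  0.0005]
```

```bash
python3 - <<'E'
from h import *
i=cams.camera_info('wrist');print('dot',ray(np.array(i['K']),np.array(i['extrinsics']),196.6,97.5,.0126))
E
python3 -m handwheel '[[[0.008,0,0.2],[0,0,0],-0.2],[[0,0,0.2],[0,0,0],-0.2],[[0,0,0.17],[0,0,0],-0.2],[[0,0,0.1],[0,0,0],-0.2],[[0,0,0],[0,0,0],-0.2],[[0,0,0],[0,0,0],-1],[[0,0,0],[0,0,0],-1],[[0,0,0],[0,0,0],-1],[[0,0,0],[0,0,0],-1],[[0,0,0],[0,0,0],-1]]' 25
python3 - <<'E'
from h import *
np.set_printoptions(precision=4,suppress=True)
plan([.664,.0913,.069],182.6)
s=readout.state()['tool_pos']; R=.2; y=np.radians(2.6)
print('lid path: tool y / z shifts (row units) from shut, station left=-tool y')
for th in np.arange(0,1.01,.1).tolist()+[.625,.93]:
    print(round(th,3),round(-R*(1-np.cos(th))/.25,4),round(-R*np.sin(th)/.25,4))
E
```

```text
dot [ 0.59471271 -0.00254565  0.0126    ]
clock: 11.5
tool_pos: [0.665, 0.0931, 0.0709]
tcp_rot: [179.9, 0.1, -177.3]
wrist_force: [-1.1, 5.3, 6.3]
width: 0.0109
gripper_force: 26.2
tcp [0.665  0.0931 0.0709] [ 179.9193    0.1284 -177.2708] t 11.5 w 0.01092284248461802 26.182115972042084 [-1.08    5.3096  6.2558]
shift [ 0.0045 -0.0068  0.0076] turn [0.0004 0.0007 0.0007]
lid path: tool y / z shifts (row units) from shut, station left=-tool y
0.0 -0.0 -0.0
0.1 -0.004 -0.0799
0.2 -0.0159 -0.1589
0.3 -0.0357 -0.2364
0.4 -0.0632 -0.3115
0.5 -0.0979 -0.3835
0.6 -0.1397 -0.4517
0.7 -0.1881 -0.5154
0.8 -0.2426 -0.5739
0.9 -0.3027 -0.6267
1.0 -0.3678 -0.6732
0.625 -0.1512 -0.4681
0.93 -0.3217 -0.6413
```

```bash
python3 -m handwheel '[[[0,0.002,-0.04],[0,0,0],-1],[[0,0.002,-0.04],[0,0,0],-1],[[0,0.012,-0.079],[0,0,0],-1],[[0,0.020,-0.0775],[0,0,0],-1],[[0,0.0275,-0.075],[0,0,0],-1],[[0,0.035,-0.072],[0,0,0],-1],[[0,0,0],[0,0,0],-1],[[0,0,0],[0,0,0],-1]]' 20
cat >> h.py <<'E'
def lid():
    s=readout.state(); y=s['tool_pos'][1]; z=s['tool_pos'][2]
    # hinge line: bar shut at TCP (0.665,0.0918,0.0705), radius .2
    dz=z-.0695; dy=.2-(y-.0918)
    print('lid est',np.arctan2(dz,dy),'radius',np.hypot(dz,dy),s['wrist_force'],s['gripper_force'],s['width'],s['tcp_rot'],s['clock'])
E
python3 -c "from h import *;lid()"
```

```text
clock: 12.5
tool_pos: [0.6637, 0.1163, 0.1647]
tcp_rot: [180.0, 0.1, -177.3]
wrist_force: [4.5, 5.6, -3.2]
width: 0.0114
gripper_force: 25.6
lid est 0.497287596568835 radius 0.1996517703736498 [ 4.45051136  5.57133327 -3.19668635] 25.570411384105682 0.011433684819591951 [ 1.79971843e+02  5.95090064e-02 -1.77311984e+02] 12.5
```

```bash
python3 -m handwheel '[[[0,0.042,-0.068],[0,0,0],-1],[[0,0.048,-0.064],[0,0,0],-1],[[0,0.0545,-0.0585],[0,0,0],-1],[[0,0.060,-0.053],[0,0,0],-1],[[0,0.032,-0.024],[0,0,0],-1],[[0,0,0],[0,0,0],-1],[[0,0,0],[0,0,0],-1],[[0,0,0],[0,0,0],-1]]' 20
python3 - <<'E'
from h import *
lid()
a,_,_=shot('scene','s4.png'); b,K,E=shot('side','d4.png')
c=np.hstack([cv2.resize(a[140:240,270:370],(400,400),interpolation=2),cv2.resize(b[130:230,200:300],(400,400),interpolation=2)])
cv2.imwrite('pics/c4.png',c[...,::-1])
E
```

```text
clock: 13.5
tool_pos: [0.6613, 0.1741, 0.2334]
tcp_rot: [-179.9, 0.1, -177.4]
wrist_force: [3.6, -3.9, 5.2]
width: 0.0105
gripper_force: 25.4
lid est 0.9480158710364959 radius 0.20175742389124768 [ 3.56746895 -3.91703145  5.17490019] 25.43709307909012 0.010549585933110023 [-1.79893962e+02  1.16866030e-01 -1.77407798e+02] 13.5
```

View pics/c4.png

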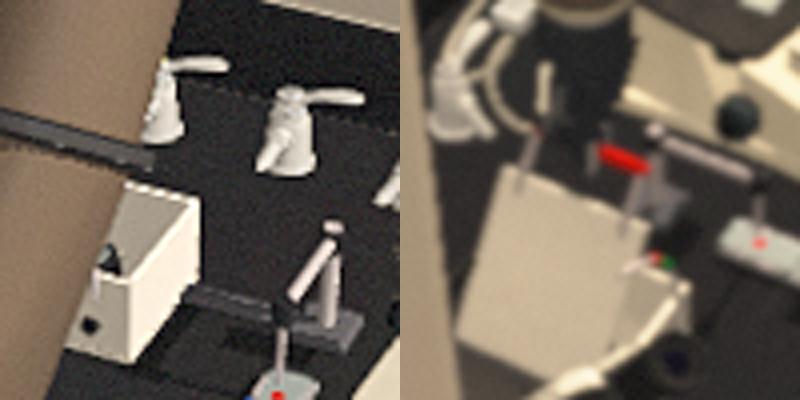

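The side crop shows the lid standing steeply open with the red bar at (625,157) in the fingers, and the carrier still under the needle in both crops. I'll ease it back to 0.625.

```bash
python3 -m handwheel '[[[0,-0.031,0.0235],[0,0,0],-1],[[0,-0.031,0.0255],[0,0,0],-1],[[0,-0.029,0.027],[0,0,0],-1],[[0,-0.0285,0.0285],[0,0,0],-1],[[0,-0.0265,0.030],[0,0,0],-1],[[0,-0.025,0.031],[0,0,0],-1],[[0,-0.012,0.016],[0,0,0],-1],[[0,0,0],[0,0,0],-1],[[0,0,0],[0,0,0],-1],[[0,0,0],[0,0,0],-1],[[0,0,0],[0,0,0],-1],[[0,0,0],[0,0,0],-1]]' 20
python3 - <<'E'
from h import *
np.set_printoptions(precision=4,suppress=True)
lid()
for n in ('scene','side'):
  im,K,E=shot(n,n+'5.png')
  hsv=cv2.cvtColor(im,cv2.COLOR_RGB2HSV)
  red=((hsv[...,0]<8)|(hsv[...,0]>172))&(hsv[...,1]>120)&(hsv[...,2]>90)
  k_,l,st,ce=cv2.connectedComponentsWithStats(red.astype(np.uint8))
  for k in range(1,k_):
    if st[k,4]>2: print(n,st[k],ce[k],ray(K,E,*ce[k],.0126))
b=cv2.imread('pics/side5.png');a=cv2.imread('pics/scene5.png')
cv2.imwrite('pics/c5.png',np.hstack([cv2.resize(a[190:260,300:370],(400,400),interpolation=2),cv2.resize(b[140:210,240:310],(400,400),interpolation=2)]))
E
```

```text
clock: 15.1
tool_pos: [0.663, 0.1299, 0.1867]
tcp_rot: [180.0, 0.0, -177.3]
wrist_force: [4.7, -0.5, 0.4]
width: 0.0108
gripper_force: 25.9
lid est 0.6264724777322694 radius 0.19984679086720267 [ 4.6528 -0.5319  0.3743] 25.87004005908966 0.010766395012749569 [ 179.966     0.0499 -177.3122] 15.1
scene [338 238   3   2   6] [339.  238.5] [ 0.5954 -0.0025  0.0126]
side [303  97   7   6  20] [305.9   99.65] [ 0.8129 -0.5124  0.0126]
side [291 101   5   7  28] [292.8929 103.7143] [ 0.8469 -0.4561  0.0126]
side [257 167  14   8  70] [262.7143 170.9143] [ 0.7341 -0.0338  0.0126]
side [289 190   2   2   3] [289.3333 190.3333] [ 0.5945 -0.001   0.0126]
```

View pics/c5.png

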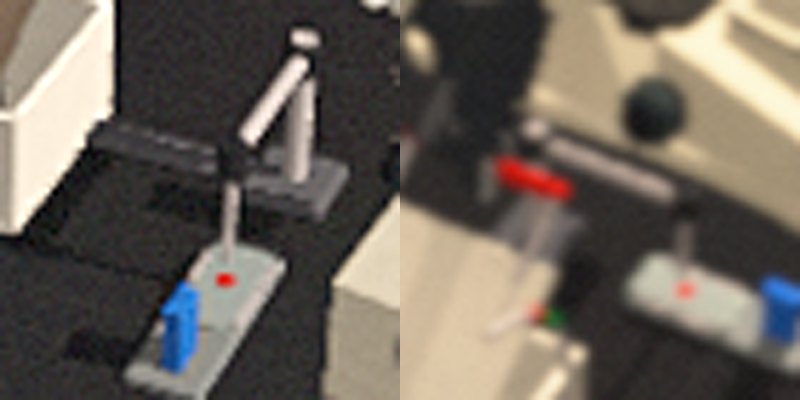

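The carrier hasn't moved and its dot is under the needle. The bar is held at (535,178) in the side crop, and the arm's pose puts the lid at about 0.626 rad.

```bash
python3 -c "from h import *;lid();print(ctrl.close_job())"
```

```text
lid est 0.6265728514061163 radius 0.19986057078491853 [ 5.82908485 -0.06890642 -0.0623993 ] 25.870471000671387 0.010855900229254147 [ 1.79962760e+02  5.76200127e-02 -1.77314467e+02] 15.2
the job is handed in; nothing more can be done
None
```

The job is handed in, with no verdict returned: the carrier's dot is within about 3 mm of the needle tip by my measurements, and the lid was raised to about 0.94 rad, eased back, and is held still in the fingers at about 0.63 rad.

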